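# Test the cleaned glue syringes and reject the clogged one

### The arm

A 6-joint arm with a two-finger parallel gripper is mounted at the origin on the work surface. World frame = base frame: x ahead of the robot, y to its left, z up, the work surface at z = 0. Lengths are in m, angles in degrees, forces in N, time in s.
With the tool pointing down it reaches from about 0.275 to 0.775 m from the base axis. Payload 14.6 kg.
Tool frame: the origin (TCP) lies on the front face of the gripper's body, between the roots of the fingers; the fingertips stand 73 mm ahead of it and the grasp point (between the pads) lies 54 mm ahead of it; z points along the fingers, y is the direction in which the jaws open and shut (so a half turn about z gives the same grasp; the last joint's range is limited). The gripper opens to 85 mm and grips with 20 to 120 N. Pads are 22 mm wide; open, the fingers measure 114 mm over their backs; the gripper's body (76 mm by 85 mm) begins 54 mm behind the grasp point. The pads swing forward as they close: fully open they stand 13 mm farther back than shut.
Start: joints at [-73.184, 15.075, -2.767, 72.158, 0, 81.102], TCP at [0.228, -0.473, 0.304] pointing down, gripper open.
Joint ranges: [-151.79, 151.79], [-50.71, 97.33], [-67.44, 78.34], [-121.81, 120.89], [-77.56, 73.72], [-180, 180]. Speed limits (degrees/s): [108.29, 108.29, 147.25, 159.86, 180, 180].

### API

Orientations are given as a 3x3 rotation matrix whose columns are the frame's x, y, z axes.
In Python, from station import bot gives the robot as it stands.
- The arm moves only by the tool arm_command, never from a script. Its argument "targets" is a list of rows, each a list of 4 numbers: the shift along the tool's x, y, z in cm, then the turn about the tool's z in rad. In form: [[x, y, z, roll], ...]. A call has 1 to 10 rows; each row is the pose to reach, as a shift and turn from the pose measured when the call began, along the tool's axes at that moment; what a row does not reach only later rows make up. A row lasts 1/8 s, in which the tool goes at most 62.5 mm and 10.7 degrees, less where a joint would pass 70% of its speed; a pose out of reach is approached as far as the arm can. A call with a gripper value outside its range is refused whole. "claw" is the opening, from 0 (shut) to 1 (fully open), set as the call begins (left out, the last holds). The fingers move at their own pace and stop on an object; "newtons" is the grip in N (left out, the last holds). Time passes only in rows, so rows that repeat a pose let the fingers close. It gives the time, the measured TCP pose, the force and the opening at its end, in the units of the state.
- bot.get_obs(): the state, without advancing time (a new reading comes with each control period).
- bot.capture(name): name is "scene" or "top" or "wrist"; returns a dict with "frame" (384x512x3 uint8, red, green, blue), "vfov" (degrees; the focal length in pixels is half the picture's height over the tangent of half this angle, whatever the lens; pixels are square), "cx", "cy" (the principal point, pixels), "world_from_camera" (4x4, takes a point from camera to world coordinates); the wrist camera has in their place "tool_from_camera" (4x4, takes a point from camera to tool coordinates, whose origin is the TCP and whose axes are the flange's). Camera axes: x right, y down, z forward; pixel columns grow to the right and rows downward; lengths in m; the calibration is good to about 2 mm. The wrist camera is an equidistant fisheye: a pixel r from the principal point sees the ray r / f radians off the axis. A picture is of the moment at which its call begins: read the wrist's pose just before it. There is no depth.
- bot.hand_in(): hands the job in, once; it reports no verdict.
The state is a dict: "time": time; "qpos": joint angles; "joint_vel": joint speeds; "tau": joint torques, N m; "eef_pos": TCP position; "eef_rot": TCP orientation; "force": force on the tool from outside, world axes, zero at the start; "wrist_torque": the same for the moment, N m; "gripper_width": finger opening in m.
Only numpy, scipy, OpenCV 4.12 (cv2) and the standard library are available. Lean on these libraries where they do the work, as an engineer would, in place of code of your own. Each camera call takes 0.05 s, during which the arm holds its last target.

### The job

Two cleaned, empty glue syringes stand in the wooden rack and exactly one of them is clogged inside: press each plunger slowly down from the top to find out which. The free one goes fully home and its syringe stays in the rack; where the resistance clearly rises part-way (to between 6 and 15 N) stop pressing, never force it harder, then lift that syringe out by its grey collar and seat it fully down and upright in the hole of the red reject stand. Leave everything else on the bench where it is.

Things in the scene. Friction and masses are not known exactly. Their poses are not given: they have to be found in the camera images.
- syringe_a_collar (a point): centre of the grey collar (40 mm diameter, 24 high) at the head of loose syringe a (about 110 g); grasp here from above. z is up the syringe. Below hangs a white opaque barrel, 26 mm diameter: straight for 50 mm, then tapering to a 10 mm nozzle tip 78 mm below this point. The collar's underside rests on the rack's top; it starts in the rack's +y hole
- plunger_a_top (a point): centre of the top face of the orange thumb disc (30 mm across, 6 mm thick, on a 10 mm rod) of syringe a's plunger; the place to press straight down with closed fingers. With the plunger fully out it stands 55 mm above the collar's centre, fully home 20 mm above it (disc 2 mm above the collar)
- plunger_a (a joint): travel of plunger a, m: 0 out, 0.035 fully home (hard stop); starts at 0 to 0.005, stays where left. A free one resists with a steady 2 to 4 N to the stop. The clogged one meets its clog at about 0.021; from there resistance climbs 1.8 N per mm, and let go it springs back 2 to 7 mm. Never put over 18 N on a plunger (pressing or squeezing) before it is home
- rack_hole_a (a point): centre of the +y hole in the top face of the rack, 75 mm above the table; the hole is 30 mm in diameter through an 18 mm plate
- syringe_b_collar (a point): centre of the grey collar (40 mm diameter, 24 high) at the head of loose syringe b (about 110 g); grasp here from above. z is up the syringe. Below hangs a white opaque barrel, 26 mm diameter: straight for 50 mm, then tapering to a 10 mm nozzle tip 78 mm below this point. The collar's underside rests on the rack's top; it starts in the rack's -y hole
- plunger_b_top (a point): centre of the top face of the orange thumb disc (30 mm across, 6 mm thick, on a 10 mm rod) of syringe b's plunger; the place to press straight down with closed fingers. With the plunger fully out it stands 55 mm above the collar's centre, fully home 20 mm above it (disc 2 mm above the collar)
- plunger_b (a joint): travel of plunger b, m: 0 out, 0.035 fully home (hard stop); starts at 0 to 0.005, stays where left. A free one resists with a steady 2 to 4 N to the stop. The clogged one meets its clog at about 0.021; from there resistance climbs 1.8 N per mm, and let go it springs back 2 to 7 mm. Never put over 18 N on a plunger (pressing or squeezing) before it is home
- rack_hole_b (a point): centre of the -y hole in the top face of the rack, 75 mm above the table; the hole is 30 mm in diameter through an 18 mm plate
- rack: pale wooden rack fixed to the table, 85 (x) x 190 (y) x 75 (z) mm: an 18 mm top plate on two end walls, with two holes 100 mm apart along its y. Origin at the centre of its underside; its yaw varies by up to 0.3 rad
- reject: red-painted reject stand fixed to the table, 85 (x) x 100 (y) x 75 (z) mm, like the rack but with one hole in its middle, empty at the start. Origin at the centre of its underside. It stands on the robot's right when the rack is on the left, or the other way round
- reject_hole (a point): centre of the hole in the top face of the red reject stand, 75 mm above the table; 30 mm in diameter through an 18 mm plate, rim chamfered 3 mm, open below. A syringe lowered in comes to rest with its collar on the top face, its collar centre 12 mm above this point
- drill: bystander, leave alone (sizes in mm): cordless drill lying on its side, blue and black, about 180 x 200 x 60; origin at the underside
- sander: bystander, leave alone (sizes in mm): red hand sanding block with steel clips, 180 x 85 x 48; origin at the underside
- jar: bystander, leave alone (sizes in mm): open glass jar, 84 across, 105 tall; origin at the underside
- jar_ring: bystander, leave alone (sizes in mm): steel screw ring of a jar, 90 across, 16 high; origin at the underside
- offcut: bystander, leave alone (sizes in mm): pine offcut, 130 x 32 x 22, lying between the rack and the reject stand; origin at the underside
- offcut_long: bystander, leave alone (sizes in mm): brown wooden offcut, 60 x 150 x 20; origin at the underside
- glue_bottle: bystander, leave alone (sizes in mm): green glue bottle with an orange spout, 56 across, 165 tall; origin at the underside
- try_square: bystander, leave alone (sizes in mm): steel and aluminium try square lying flat, stock 20 x 120 x 16, blade 200 long; origin at the underside
Not all that is in view belongs to the job. Several things have the shape of the rack; the one meant has the colours described above.

How it is judged (in metres and radians):
On the way, in this order (a step that is already met when the one before it is completed fails the run):
1. the clogged plunger is pressed part-way until its resistance is clearly felt (over 5 N, while moving slowly) (((contact force between the fingers and plunger_a above 5 N and value of joint plunger_a between 0.015 and 0.031 m and velocity of joint plunger_a below 0.08 m/s) or (contact force between the fingers and plunger_b above 5 N and value of joint plunger_b between 0.015 and 0.031 m and velocity of joint plunger_b below 0.08 m/s))), for 0.02 s.
2. a syringe is lifted out of the rack ((z of syringe_a_collar in the frame of rack_hole_a above 0.05 m or z of syringe_b_collar in the frame of rack_hole_b above 0.05 m)), for 0.1 s.
At the end, for the whole second after the job is handed in: One plunger is home (within 1.5 mm of its stop), its syringe seated upright in its own rack hole; the other plunger stands part-way (15 to 31 mm), its syringe seated in the red stand. Seated: collar centre within 4 mm of the hole's axis, 9 to 15 mm above its mouth, tilt under 0.08 rad (((value of joint plunger_a above 0.0335 m and horizontal distance between syringe_a_collar and rack_hole_a below 0.004 m and z of syringe_a_collar in the frame of rack_hole_a between 0.009 and 0.015 m and angle between each of syringe_a_collar, syringe_b_collar's own z axis and vertical below 0.08 rad and value of joint plunger_b between 0.015 and 0.031 m and horizontal distance between syringe_b_collar and reject_hole below 0.004 m and z of syringe_b_collar in the frame of reject_hole between 0.009 and 0.015 m) or (value of joint plunger_b above 0.0335 m and horizontal distance between syringe_b_collar and rack_hole_b below 0.004 m and z of syringe_b_collar in the frame of rack_hole_b between 0.009 and 0.015 m and angle between each of syringe_b_collar, syringe_a_collar's own z axis and vertical below 0.08 rad and value of joint plunger_a between 0.015 and 0.031 m and horizontal distance between syringe_a_collar and reject_hole below 0.004 m and z of syringe_a_collar in the frame of reject_hole between 0.009 and 0.015 m))); the robot touches nothing.
It fails at once if plunger a forced: more than 18 N on it before it is home (contact force between the fingers and plunger_a above 18 N and value of joint plunger_a below 0.0335 m).
It fails at once if plunger b forced: more than 18 N on it before it is home (contact force between the fingers and plunger_b above 18 N and value of joint plunger_b below 0.0335 m).
It fails at once if a bystander pushed more than 20 mm (distance of any of drill, sander, jar, jar_ring, offcut, offcut_long, glue_bottle, try_square from where it was at the start of the episode above 0.02 m).
It also fails if it takes over 64 s, if anything falls off the work surface, if the arm or the gripper's body presses on something with over 40 N, if the wrist force passes 120 N, or if a joint passes its speed limit or range.

## Working session

There is one attempt and no reset: what is moved stays moved. The work goes in short steps, Python scripts to look and compute and a tool call to move; the robot and the scene stay as the last step left them, time stands still between calls to the robot, and variables do not carry over. Pictures are saved under pics/ and viewed, and the job is handed in when it is done.

Besides the shell and the picture viewer there is one more tool, called after ">>>" as a command line: name --pt "numbers of a row" for each row, then --argument value for the rest. arm_command: Moves the arm, as the interface text tells. Its arguments: {"type":"object","properties":{"targets":{"type":"array","items":{"type":"array","items":{"type":"number"}}},"claw":{"type":"number"},"newtons":{"type":"number"}},"required":["targets"]}

```bash
mkdir -p pics; ls
python3 - <<'E'
from station import bot
import cv2,numpy as np
o=bot.get_obs()
for k,v in o.items(): print(k,np.round(v,3).tolist())
for n in ["scene","top","wrist"]:
    c=bot.capture(n); cv2.imwrite(f"pics/{n}0.png",c["frame"][...,::-1])
    print(n,{k:np.round(v,4).tolist() for k,v in c.items() if k!="frame"})
E
```

```text
pics
time 0.0
qpos [-73.183, 15.1, -2.804, 72.156, -0.0, 81.103]
joint_vel [-0.118, -0.114, -0.058, -0.138, -0.02, 0.048]
tau [0.003, -63.763, 38.457, 0.014, 0.0, -0.0]
eef_pos [0.228, -0.473, 0.303]
eef_rot [[0.901, 0.434, -0.0], [0.434, -0.901, 0.001], [0.0, -0.001, -1.0]]
force [0.518, -0.366, 0.033]
wrist_torque [-0.03, 0.039, -0.007]
gripper_width 0.085
scene {'vfov': 50.1636, 'cx': 257.5863, 'cy': 187.0554, 'world_from_camera': [[0.3631, 0.7838, -0.5038, 1.1049], [0.9317, -0.3071, 0.1937, -0.1824], [-0.0029, -0.5397, -0.8418, 1.053], [0.0, 0.0, 0.0, 1.0]]}
top {'vfov': 45.0703, 'cx': 259.6317, 'cy': 190.4764, 'world_from_camera': [[-0.0096, -0.9896, 0.1432, 0.3156], [-0.9998, 0.0117, 0.0135, 0.0241], [-0.015, -0.1431, -0.9896, 1.6229], [0.0, 0.0, 0.0, 1.0]]}
wrist {'vfov': 65.7065, 'cx': 259.1146, 'cy': 193.49, 'tool_from_camera': [[-0.0002, -0.9492, -0.3146, 0.08], [1.0, 0.0, -0.0007, -0.0002], [0.0007, -0.3146, 0.9492, -0.0706], [0.0, 0.0, 0.0, 1.0]]}
```

View pics/scene0.png

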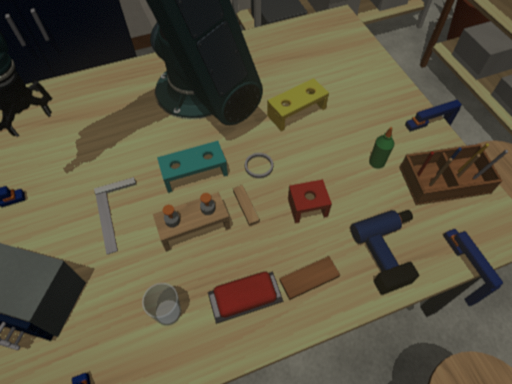

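View pics/top0.png

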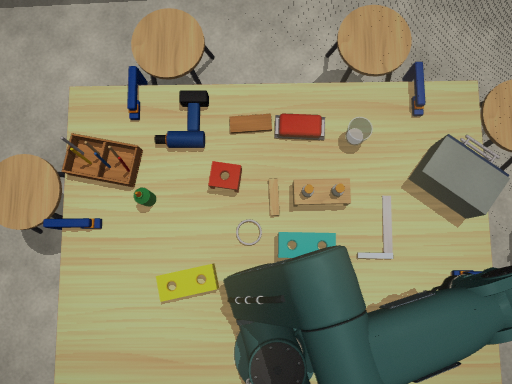

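View pics/wrist0.png

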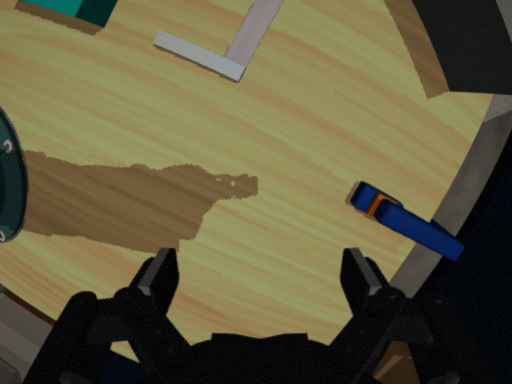

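```bash
cat > h.py <<'E'
import numpy as np,cv2
from station import bot
def ray(c,u,v):
    f=192/np.tan(np.radians(c["vfov"]/2)); d=np.array([(u-c["cx"])/f,(v-c["cy"])/f,1.])
    T=np.array(c["world_from_camera"]); return T[:3,3],T[:3,:3]@d
def onz(c,u,v,z):
    p,d=ray(c,u,v); return p+d*(z-p[2])/d[2]
def wT(c,o):
    W=np.eye(4);W[:3,:3]=o["eef_rot"];W[:3,3]=o["eef_pos"]; return W@np.array(c["tool_from_camera"])
def wz(c,o,u,v,z):
    f=192/np.tan(np.radians(c["vfov"]/2)); x,y=u-c["cx"],v-c["cy"]; r=np.hypot(x,y)+1e-12; t=r/f
    d=np.array([x/r*np.sin(t),y/r*np.sin(t),np.cos(t)]); T=wT(c,o); d=T[:3,:3]@d;p=T[:3,3]
    return p+d*(z-p[2])/d[2]
def wproj(c,o,P):
    f=192/np.tan(np.radians(c["vfov"]/2)); T=wT(c,o); q=T[:3,:3].T@(np.array(P)-T[:3,3])
    t=np.arctan2(np.hypot(q[0],q[1]),q[2]); a=np.arctan2(q[1],q[0]); return c["cx"]+f*t*np.cos(a),c["cy"]+f*t*np.sin(a)
def totool(o,P):
    return (np.array(o["eef_rot"]).T@(np.array(P)-np.array(o["eef_pos"])))*100
def crop(im,x0,y0,w,h,s,name):
    cv2.imwrite("pics/"+name,cv2.resize(im[y0:y0+h,x0:x0+w,::-1],None,fx=s,fy=s,interpolation=cv2.INTER_CUBIC))
E
python3 - <<'E'
from h import *
c=bot.capture("top"); crop(c["frame"],200,150,160,60,5,"topc.png")
c=bot.capture("scene"); crop(c["frame"],140,170,200,80,4,"scenec.png")
E
```

```text
(no output)
```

View pics/topc.png

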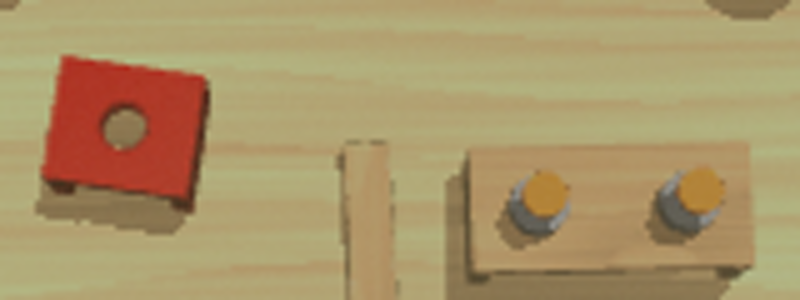

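View pics/scenec.png

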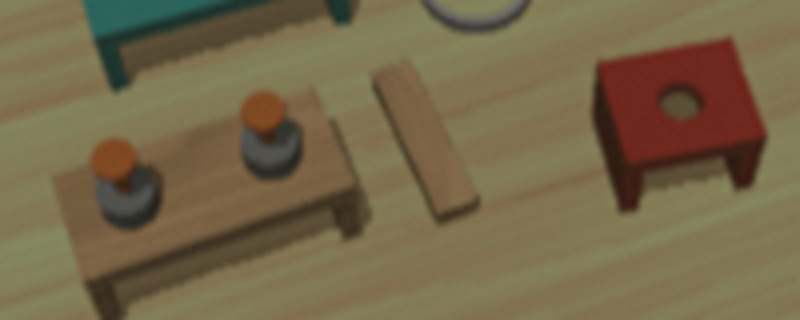

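Run:
```python
from h import *
c=bot.capture("top");s=bot.capture("scene")
t=lambda u,v,z:np.round(onz(c,200+u/5-.4,150+v/5-.4,z)[:2],4)
q=lambda u,v,z:np.round(onz(s,140+u/4-.4,170+v/4-.4,z)[:2],4)
print("a",t(546,193,.14),q(264,111,.14)); print("b",t(701,190,.14),q(114,158,.14))
print("hole",t(124,127,.07),q(681,102,.072))
print("rack",[t(*p,.075) for p in[(470,150),(748,143),(752,266),(472,272)]])
print("rackS",[q(*p,.075) for p in[(54,178),(315,92),(356,185),(86,278)]])
print("rej",[t(*p,.075) for p in[(63,56),(206,77),(190,199),(43,178)]])
print("rejS",[q(*p,.075) for p in[(597,64),(732,39),(765,134),(630,167)]])
print("offc",[t(*p,.022) for p in[(343,142),(390,143),(395,300)]])
```

```text
a [ 0.5359 -0.1148] [ 0.5388 -0.1099]
b [ 0.5366 -0.2149] [ 0.5374 -0.2097]
hole [0.5952 0.165 ] [0.5963 0.1701]
rack [array([ 0.5756, -0.0702]), array([ 0.5781, -0.2582]), array([ 0.4943, -0.2578]), array([ 0.4924, -0.0699])]
rackS [array([ 0.4974, -0.2536]), array([ 0.4967, -0.0667]), array([ 0.5774, -0.0642]), array([ 0.5784, -0.2516])]
rej [array([0.6441, 0.2063]), array([0.6282, 0.1086]), array([0.5443, 0.1198]), array([0.5599, 0.2195])]
rejS [array([0.5474, 0.127 ]), array([0.5632, 0.2256]), array([0.6425, 0.2119]), array([0.6323, 0.1144])]
offc [array([0.5913, 0.0155]), array([ 0.5901, -0.0175]), array([ 0.4795, -0.0193])]
```

>>> arm_command --pt "4.9 -1.25 0 -0.14" --pt "9.8 -2.5 0 -0.28" --pt "14.7 -3.75 0 -0.42" --pt "19.6 -5 0 -0.56" --pt "24.4 -6.25 0 -0.7" --pt "29.3 -7.5 0 -0.84" --pt "34.2 -8.75 0 -0.98" --pt "39.1 -10 0 -1.12" --pt "39.1 -10 0 -1.12" --pt "39.1 -10 0 -1.12" --claw 0

```text
time: 1.6
eef_pos: [0.5365, -0.2133, 0.3037]
eef_rot: [[0.003, 1.0, -0.001], [1.0, -0.003, 0.0], [0.0, -0.001, -1.0]]
force: [0.2, 0.5, 0.6]
gripper_width: 0.0001
```

Run:
```python
from h import *
o=bot.get_obs(); print(o["time"],np.round(o["qpos"],1),o["eef_pos"],np.round(o["eef_rot"],3).tolist(),o["gripper_width"],o["force"])
c=bot.capture("wrist"); crop(c["frame"],106,0,300,225,2.6,"w1.png")
for P in [(.537,-.1125,.142),(.537,-.2125,.142)]: print(wproj(c,o,P))
```

```text
1.6 [-29.8  20.3   4.9  74.7  -0.   60.4] [ 0.53646017 -0.21331553  0.30366369] [[0.003, 1.0, -0.001], [1.0, -0.003, 0.0], [0.0, -0.001, -1.0]] 9.351427322691882e-05 [0.19301134 0.54742692 0.56787145]
(np.float64(260.7717641158297), np.float64(72.83826504429547))
(np.float64(260.9822308516556), np.float64(197.01853739044358))
```

View pics/w1.png

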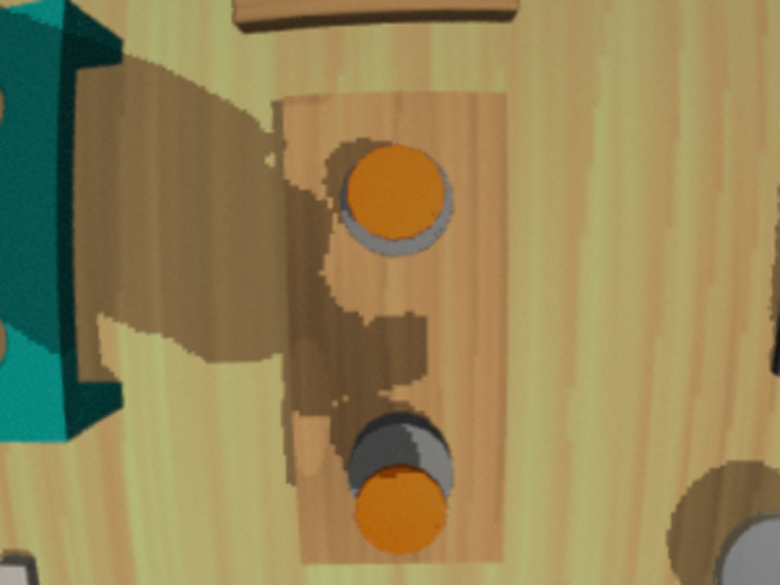

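>>> arm_command --pt "0 0.1 2.5 0" --pt "0 0.1 5 0" --pt "0 0.1 7 0" --pt "0 0.1 8 0" --pt "0 0.1 8.3 0" --pt "0 0.1 8.3 0" --newtons 40

```text
time: 2.4
eef_pos: [0.5371, -0.214, 0.2213]
eef_rot: [[0.004, 1.0, 0.0], [1.0, -0.004, -0.0], [-0.0, 0.0, -1.0]]
force: [-0.1, 0.8, -0.4]
gripper_width: 0.0
```

Run:
```python
from h import *
o=bot.get_obs(); print(o["time"],o["eef_pos"],o["gripper_width"],o["force"])
c=bot.capture("wrist"); crop(c["frame"],126,80,260,195,3,"w2.png")
for P in [(.536,-.1125,.142),(.537,-.2125,.142)]: print(wproj(c,o,P))
```

```text
2.4 [ 0.53714614 -0.21397919  0.22131836] 1.5336204422830358e-05 [-0.12984143  0.77718079 -0.37870658]
(np.float64(257.61529259338744), np.float64(57.440292501278606))
(np.float64(260.30888158639294), np.float64(242.9585458655081))
```

View pics/w2.png

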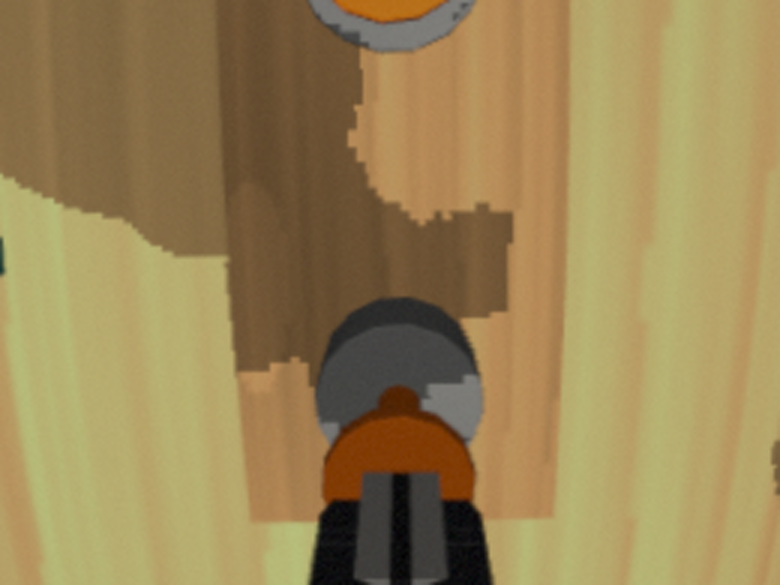

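>>> arm_command --pt "0 0 0.3 0" --pt "0 0 0.5 0" --pt "0 0 0.7 0" --pt "0 0 0.9 0" --pt "0 0 1.1 0" --pt "0 0 1.3 0" --pt "0 0 1.5 0" --pt "0 0 1.5 0"

```text
time: 3.45
eef_pos: [0.5372, -0.2139, 0.2062]
eef_rot: [[0.004, 1.0, 0.0], [1.0, -0.004, -0.0], [-0.0, 0.0, -1.0]]
force: [-0.1, 0.0, -0.3]
gripper_width: -0.0004
```

>>> arm_command --pt "0 0 0.2 0" --pt "0 0 0.4 0"

```text
time: 3.7
eef_pos: [0.5372, -0.214, 0.2022]
eef_rot: [[0.004, 1.0, 0.0], [1.0, -0.004, -0.0], [-0.0, 0.0, -1.0]]
force: [-1.0, -0.3, 2.7]
gripper_width: 0.0
```

>>> arm_command --pt "0 0 0.2 0" --pt "0 0 0.4 0"

```text
time: 3.95
eef_pos: [0.5373, -0.214, 0.198]
eef_rot: [[0.004, 1.0, 0.0], [1.0, -0.004, -0.0], [-0.0, 0.0, -1.0]]
force: [-0.5, 0.3, 2.6]
gripper_width: -0.0001
```

Run:
```python
from h import *
o=bot.get_obs(); print(o["time"],o["eef_pos"],o["gripper_width"],o["force"])
c=bot.capture("wrist"); crop(c["frame"],126,80,260,195,3,"w3.png")
```

```text
3.95 [ 0.53725829 -0.21396533  0.19800857] -7.028000110499472e-05 [-0.48624944  0.34640263  2.58829463]
```

View pics/w3.png

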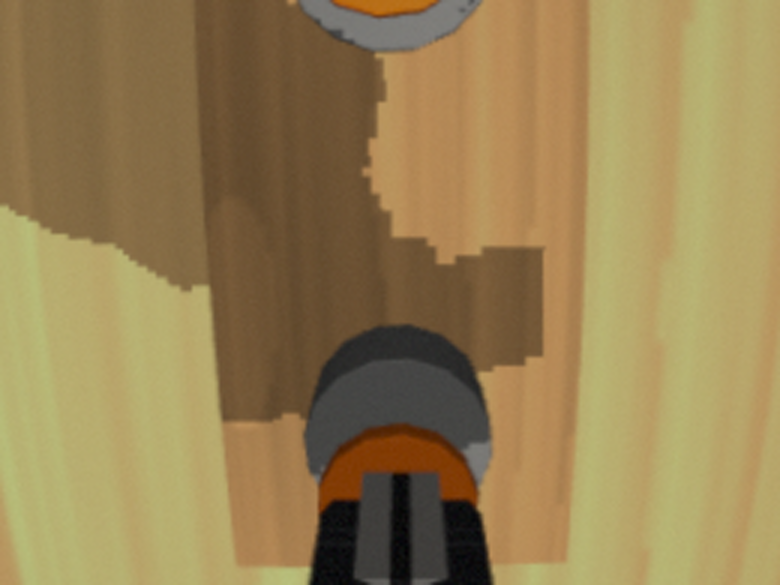

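>>> arm_command --pt "0 0 0.15 0" --pt "0 0 0.3 0"

```text
time: 4.25
eef_pos: [0.5372, -0.214, 0.1947]
eef_rot: [[0.004, 1.0, 0.0], [1.0, -0.004, -0.0], [-0.0, 0.0, -1.0]]
force: [-0.4, 0.5, 2.6]
gripper_width: 0.0001
```

>>> arm_command --pt "0 0 0.1 0" --pt "0 0 0.2 0"

```text
time: 4.5
eef_pos: [0.5372, -0.2139, 0.1926]
eef_rot: [[0.004, 1.0, 0.0], [1.0, -0.004, -0.0], [-0.0, 0.0, -1.0]]
force: [1.0, 0.2, 2.3]
gripper_width: -0.0002
```

>>> arm_command --pt "0 0 0.1 0" --pt "0 0 0.2 0"

```text
time: 4.75
eef_pos: [0.5372, -0.2139, 0.1906]
eef_rot: [[0.004, 1.0, 0.0], [1.0, -0.004, -0.0], [-0.0, 0.0, -1.0]]
force: [0.5, 0.4, 2.9]
gripper_width: 0.0
```

>>> arm_command --pt "0 0 0.1 0" --pt "0 0 0.2 0"

```text
time: 5.0
eef_pos: [0.5372, -0.2139, 0.1885]
eef_rot: [[0.004, 1.0, 0.0], [1.0, -0.004, -0.0], [-0.0, 0.0, -1.0]]
force: [-0.0, -0.4, 2.2]
gripper_width: -0.0005
```

>>> arm_command --pt "0 0 0.15 0" --pt "0 0 0.3 0"

```text
time: 5.25
eef_pos: [0.5372, -0.214, 0.1854]
eef_rot: [[0.004, 1.0, 0.0], [1.0, -0.004, -0.0], [-0.0, 0.0, -1.0]]
force: [0.0, -0.7, 2.5]
gripper_width: -0.0001
```

>>> arm_command --pt "0 0 0.15 0" --pt "0 0 0.3 0" --pt "0 0 0.4 0" --pt "0 0 0.5 0"

```text
time: 5.75
eef_pos: [0.5372, -0.214, 0.1803]
eef_rot: [[0.004, 1.0, 0.0], [1.0, -0.004, -0.0], [-0.0, 0.0, -1.0]]
force: [-0.1, 0.3, 2.1]
gripper_width: -0.0001
```

>>> arm_command --pt "0 0 0.05 0" --pt "0 0 0.1 0" --pt "0 0 0.15 0"

```text
time: 6.12
eef_pos: [0.5374, -0.214, 0.1795]
eef_rot: [[0.004, 1.0, 0.001], [1.0, -0.004, -0.001], [-0.001, 0.001, -1.0]]
force: [-2.5, 2.4, 14.9]
gripper_width: -0.0001
```

>>> arm_command --pt "0 0 -1.5 0" --pt "0 0 -4 0" --pt "1 0 -6 0" --pt "5.5 -0.15 -6 0" --pt "9.5 -0.28 -6 0" --pt "10.1 -0.28 -5 0" --pt "10.1 -0.28 -4.2 0" --pt "10.1 -0.28 -4.2 0"

```text
time: 7.12
eef_pos: [0.5347, -0.1137, 0.2208]
eef_rot: [[0.005, 1.0, -0.0], [1.0, -0.005, -0.0], [-0.0, -0.0, -1.0]]
force: [-0.3, -0.3, 0.4]
gripper_width: 0.0001
```

Run:
```python
from h import *
o=bot.get_obs(); print(o["time"],o["eef_pos"],o["gripper_width"],o["force"])
c=bot.capture("wrist"); crop(c["frame"],126,80,260,195,3,"w4.png")
c=bot.capture("scene"); crop(c["frame"],140,170,200,80,4,"s4.png")
```

```text
7.125 [ 0.53472102 -0.11373104  0.22076723] 0.00014645530480057525 [-0.29553471 -0.30918412  0.35882888]
```

View pics/w4.png

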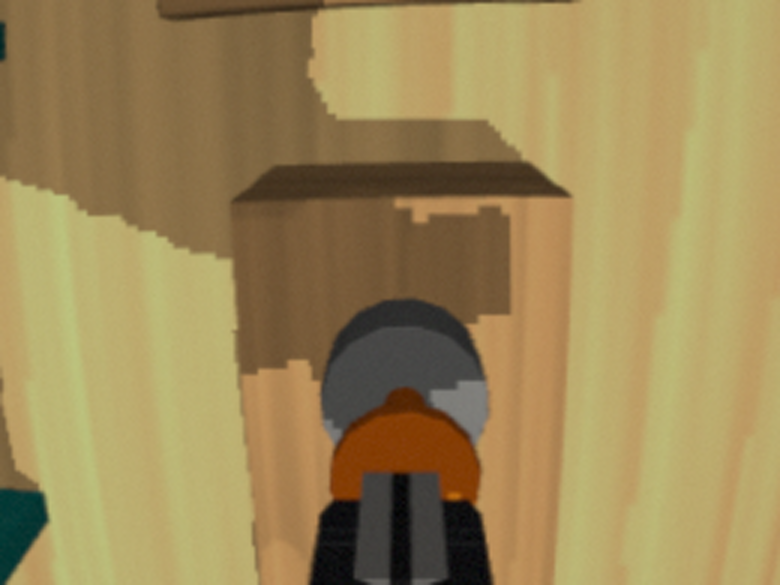

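View pics/s4.png

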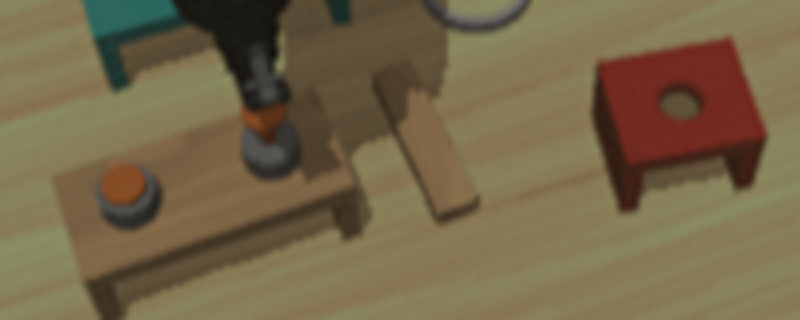

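>>> arm_command --pt "0 0.1 0.3 0" --pt "0 0.1 0.6 0" --pt "0 0.1 0.9 0" --pt "0 0.1 1.2 0" --pt "0 0.1 1.5 0" --pt "0 0.1 1.8 0" --pt "0 0.1 2.0 0" --pt "0 0.1 2.2 0"

```text
time: 8.22
eef_pos: [0.536, -0.1138, 0.1993]
eef_rot: [[0.005, 1.0, 0.001], [1.0, -0.005, -0.001], [-0.001, 0.001, -1.0]]
force: [-0.2, -0.7, 1.9]
gripper_width: 0.0004
```

>>> arm_command --pt "0 0 0.15 0" --pt "0 0 0.3 0"

```text
time: 8.48
eef_pos: [0.536, -0.1139, 0.1962]
eef_rot: [[0.005, 1.0, 0.001], [1.0, -0.005, -0.001], [-0.001, 0.001, -1.0]]
force: [-0.3, -0.6, 2.1]
gripper_width: 0.0003
```

>>> arm_command --pt "0 0 0.1 0" --pt "0 0 0.2 0"

```text
time: 8.72
eef_pos: [0.536, -0.1139, 0.1942]
eef_rot: [[0.005, 1.0, 0.001], [1.0, -0.005, -0.001], [-0.001, 0.001, -1.0]]
force: [-0.3, -0.1, 3.0]
gripper_width: -0.0003
```

>>> arm_command --pt "0 0 0.1 0" --pt "0 0 0.2 0"

```text
time: 8.98
eef_pos: [0.536, -0.1139, 0.1922]
eef_rot: [[0.005, 1.0, 0.001], [1.0, -0.005, -0.001], [-0.001, 0.001, -1.0]]
force: [-1.5, -0.6, 4.0]
gripper_width: 0.0002
```

>>> arm_command --pt "0 0 0.1 0" --pt "0 0 0.15 0"

```text
time: 9.22
eef_pos: [0.536, -0.1139, 0.1908]
eef_rot: [[0.005, 1.0, 0.001], [1.0, -0.005, -0.001], [-0.001, 0.001, -1.0]]
force: [-2.0, 1.0, 7.0]
gripper_width: -0.0001
```

>>> arm_command --pt "0 0 0.08 0" --pt "0 0 0.16 0" --pt "0 0 0.16 0"

```text
time: 9.6
eef_pos: [0.536, -0.1139, 0.1895]
eef_rot: [[0.005, 1.0, 0.001], [1.0, -0.005, -0.001], [-0.001, 0.001, -1.0]]
force: [-3.2, 1.3, 6.4]
gripper_width: -0.0001
```

>>> arm_command --pt "0 0 0.08 0" --pt "0 0 0.15 0" --pt "0 0 0.18 0"

```text
time: 9.98
eef_pos: [0.5361, -0.1139, 0.1882]
eef_rot: [[0.005, 1.0, 0.002], [1.0, -0.005, -0.001], [-0.001, 0.002, -1.0]]
force: [-3.4, 1.2, 11.8]
gripper_width: -0.0002
```

>>> arm_command --pt "0 0 -0.5 0" --pt "0 0 -2 0" --pt "0 -0.1 -5 0" --pt "0 -0.1 -7.5 0" --pt "0 -0.1 -7.5 0" --pt "0 -0.1 -7.5 0"

```text
time: 10.72
eef_pos: [0.5347, -0.1137, 0.2624]
eef_rot: [[0.005, 1.0, 0.001], [1.0, -0.005, -0.001], [-0.001, 0.001, -1.0]]
force: [0.3, 0.3, 0.3]
gripper_width: -0.0004
```

>>> arm_command --pt "0 0 0 0" --pt "0 0 0 0" --pt "0 0 0 0" --pt "0 0 0 0" --claw 1

```text
time: 11.22
eef_pos: [0.5347, -0.1137, 0.2623]
eef_rot: [[0.005, 1.0, 0.001], [1.0, -0.005, -0.001], [-0.001, 0.001, -1.0]]
force: [0.0, 0.2, 1.0]
gripper_width: 0.0722
```

Run:
```python
from h import *
o=bot.get_obs(); print(o["time"],o["eef_pos"],o["gripper_width"],o["force"])
c=bot.capture("wrist"); crop(c["frame"],106,60,300,225,2.6,"w5.png")
for P in [(.535,-.1125,.142-.02),(.535,-.1125,.099),(.565,-.1125,.075),(.505,-.1125,.075)]: u,v=wproj(c,o,P); print((u-106+.5)*2.6,(v-60+.5)*2.6)
c=bot.capture("scene"); crop(c["frame"],140,170,100,75,8,"s5.png")
```

```text
11.225 [ 0.53472374 -0.11371487  0.26233783] 0.07218463067903134 [0.03028428 0.22481754 1.0478952 ]
402.89486988458714 379.5529864962527
402.5736576966072 354.17794245572566
487.86646506307676 331.7248437294672
316.6716586591529 332.5417089481472
```

View pics/w5.png

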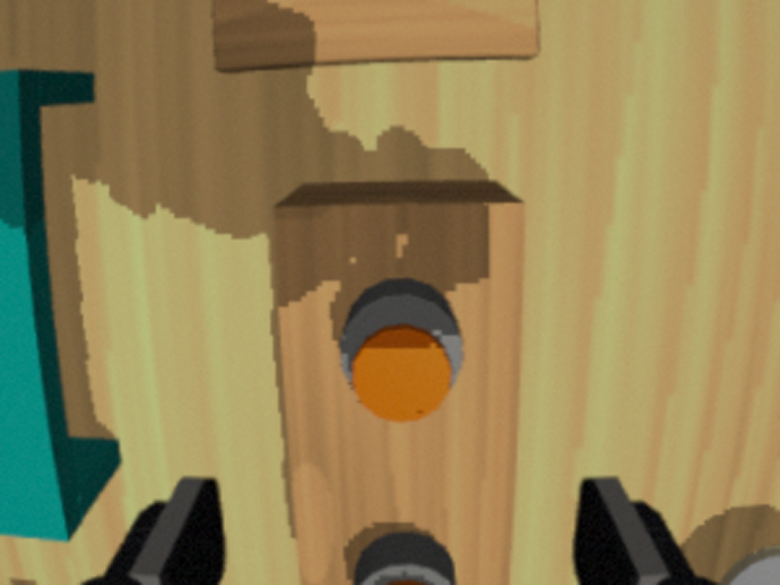

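View pics/s5.png

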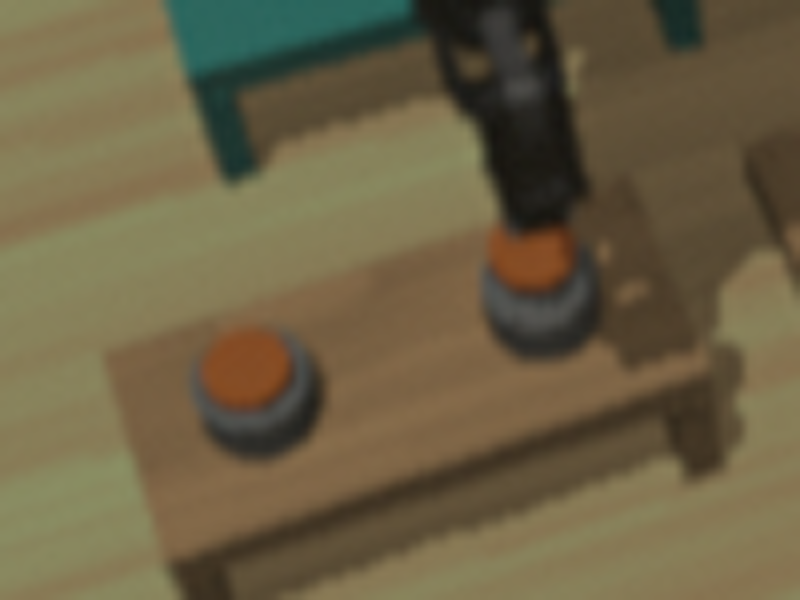

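>>> arm_command --pt "0.2 0 2.5 0" --pt "0.2 0 5.5 0" --pt "0.2 0 8.5 0" --pt "0.2 0 10.3 0" --pt "0.2 0 11.2 0" --pt "0.2 0 11.2 0" --claw 1

```text
time: 12.08
eef_pos: [0.5348, -0.1118, 0.1504]
eef_rot: [[0.005, 1.0, 0.001], [1.0, -0.005, -0.001], [-0.001, 0.001, -1.0]]
force: [-0.6, -0.7, 0.9]
gripper_width: 0.0856
```

Run:
```python
from h import *
o=bot.get_obs(); print(o["time"],o["eef_pos"],o["gripper_width"],o["force"])
c=bot.capture("wrist"); crop(c["frame"],106,160,300,224,2.6,"w6.png")
```

```text
12.075 [ 0.53482044 -0.11178512  0.1503528 ] 0.08560217060871651 [-0.58907179 -0.71681073  0.90652314]
```

View pics/w6.png

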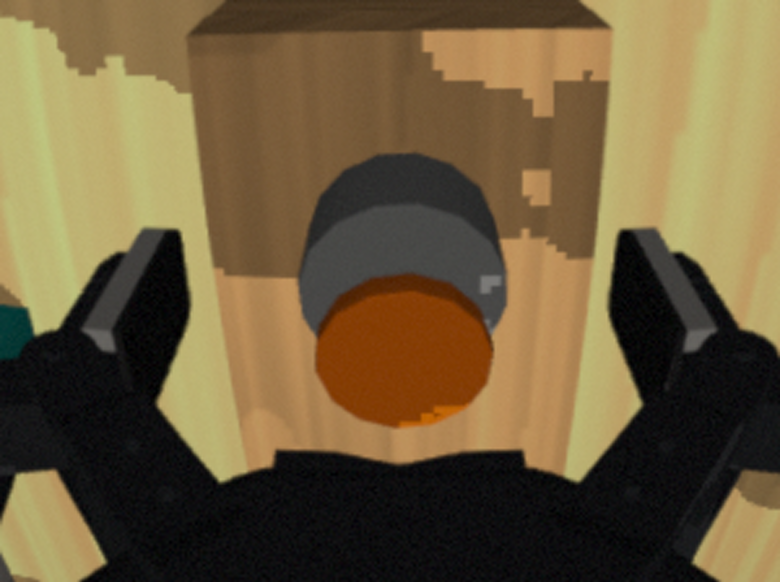

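Aligned: the collar is centred between the jaws at crop (403,275). I will close on it.

>>> arm_command --pt "0 0 0 0" --pt "0 0 0 0" --pt "0 0 0 0" --pt "0 0 0 0" --pt "0 0 0 0" --pt "0 0 0 0" --claw 0 --newtons 40

```text
time: 12.88
eef_pos: [0.5352, -0.1119, 0.1515]
eef_rot: [[0.005, 1.0, 0.002], [1.0, -0.005, -0.001], [-0.001, 0.002, -1.0]]
force: [-1.0, 0.7, 6.4]
gripper_width: 0.0386
```

Run:
```python
from h import *
o=bot.get_obs(); print(o["time"],o["eef_pos"],o["gripper_width"],o["force"])
c=bot.capture("wrist"); crop(c["frame"],106,160,300,224,2.6,"w7.png")
```

```text
12.875 [ 0.53524176 -0.1119269   0.15146657] 0.03860985024306889 [-1.0426991   0.70245924  6.43027314]
```

View pics/w7.png

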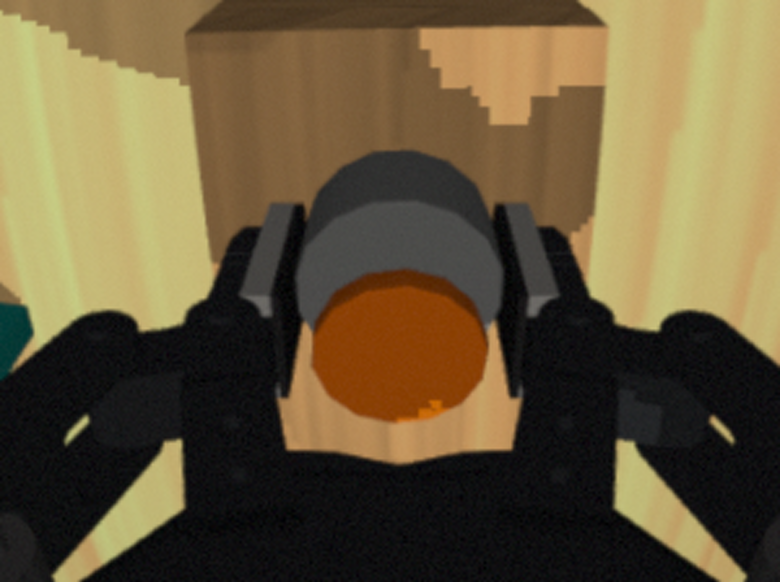

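>>> arm_command --pt "0 0 -0.5 0" --pt "0 0 -1.5 0" --pt "0 0 -3 0" --pt "0 0 -5 0" --pt "0 0 -7 0" --pt "0 0 -9 0" --pt "0 0 -10.5 0" --pt "0 0 -10.5 0"

```text
time: 13.92
eef_pos: [0.5354, -0.1119, 0.2577]
eef_rot: [[0.005, 1.0, 0.004], [1.0, -0.005, -0.002], [-0.002, 0.005, -1.0]]
force: [0.7, -0.8, -1.6]
gripper_width: 0.0385
```

Run:
```python
from h import *
o=bot.get_obs(); print(o["time"],o["eef_pos"],o["gripper_width"],o["force"],o["wrist_torque"])
c=bot.capture("scene"); crop(c["frame"],140,130,200,150,4,"s8.png")
c=bot.capture("wrist"); crop(c["frame"],0,0,512,384,1.5,"w8.png")
```

```text
13.925 [ 0.53539911 -0.11192669  0.25774152] 0.03848861248860019 [ 0.73146426 -0.7709168  -1.56487963] [ 0.00103875 -0.04077504 -0.0256897 ]
```

View pics/s8.png

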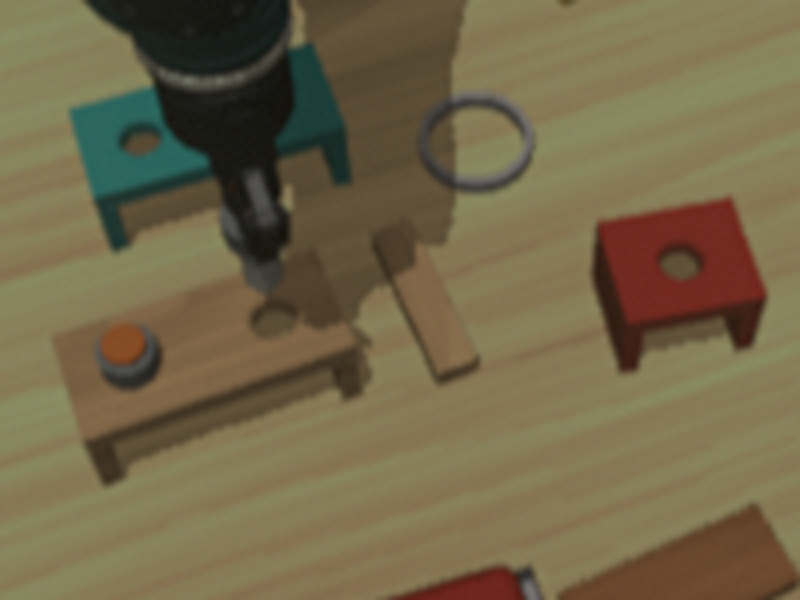

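View pics/w8.png

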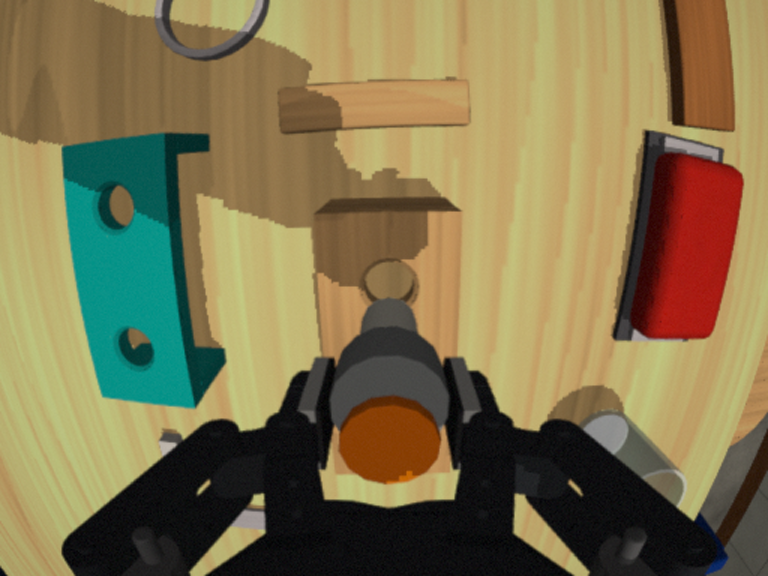

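>>> arm_command --pt "3 0.6 0 0" --pt "7.5 1.6 0 0" --pt "12 2.6 0 0" --pt "16.5 3.5 0 0" --pt "21 4.5 0 0" --pt "25 5.3 0 0" --pt "27.5 5.85 0 0" --pt "27.9 5.93 0 0" --pt "27.9 5.93 0 0" --pt "27.9 5.93 0 0"

```text
time: 15.28
eef_pos: [0.5954, 0.1661, 0.2559]
eef_rot: [[0.006, 1.0, 0.002], [1.0, -0.006, -0.001], [-0.001, 0.002, -1.0]]
force: [0.3, 0.4, -1.2]
gripper_width: 0.0389
```

Run:
```python
from h import *
o=bot.get_obs(); print(o["time"],o["eef_pos"],np.round(o["eef_rot"],4).tolist(),o["gripper_width"],o["force"],o["qpos"])
c=bot.capture("wrist"); crop(c["frame"],180,140,160,120,5,"w9.png")
a=cv2.imread("pics/w8.png") 
cv2.imwrite("pics/w8c.png",cv2.resize(a[210:390,270:510],None,fx=10/3,fy=10/3,interpolation=cv2.INTER_CUBIC))
```

```text
15.275 [0.59536387 0.16605335 0.2559327 ] [[0.0057, 1.0, 0.002], [1.0, -0.0057, -0.0015], [-0.0015, 0.002, -1.0]] 0.038914556062392525 [ 0.27461451  0.36049708 -1.206112  ] [ 8.07048162 25.15824481  5.31481876 70.05660851 -0.10093422 98.39665558]
```

View pics/w9.png

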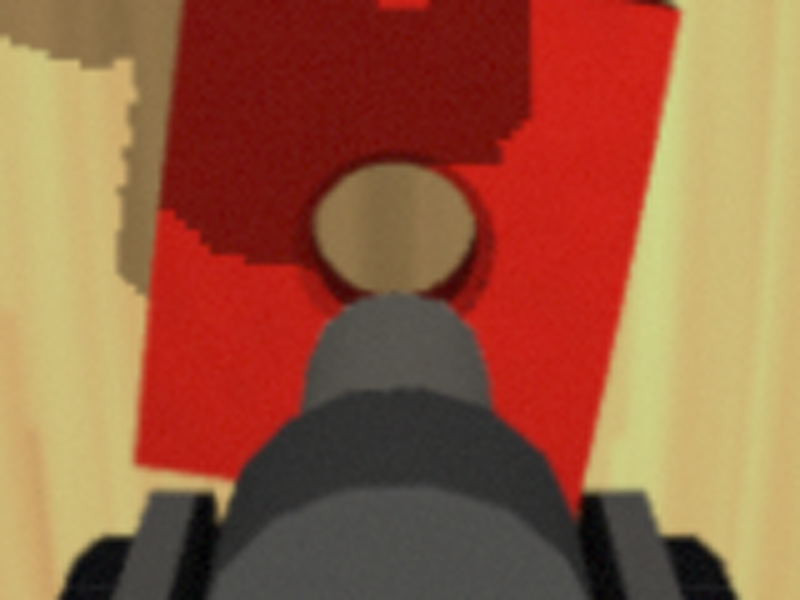

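View pics/w8c.png

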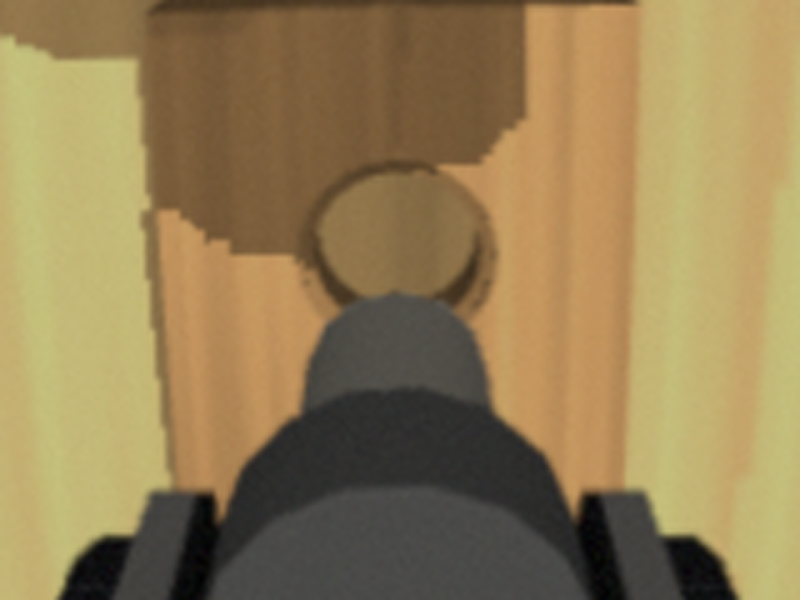

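Run:
```python
from h import *
c=bot.capture("wrist"); o=bot.get_obs()
oa=dict(eef_pos=[.5354,-.1119,.25774],eef_rot=[[.0051,1,.004],[1,-.0051,-.002],[-.002,.0045,-1]])
f=lambda o,u,v,z=.075: wz(c,o,180+u/5-.4,140+v/5-.4,z)
A=f(oa,399.5,242);R=f(o,396,235)
A0=np.array([.53524,-.11193])
print(A,R,A0+(R-A)[:2], totool(o,[*(A0+(R-A)[:2]),.15]))
```

```text
[ 0.53554993 -0.11021012  0.075     ] [0.59466843 0.16976191 0.075     ] [0.59435849 0.16804203] [ 0.20318478 -0.13401348 10.61004588]
```

>>> arm_command --pt "0.2 -0.13 0 0" --pt "0.2 -0.13 1 0" --pt "0.2 -0.13 2.2 0" --pt "0.2 -0.13 3.2 0" --pt "0.2 -0.13 4 0" --pt "0.2 -0.13 4.6 0" --pt "0.2 -0.13 5.2 0" --pt "0.2 -0.13 5.2 0"

```text
time: 16.38
eef_pos: [0.5941, 0.1681, 0.2037]
eef_rot: [[0.006, 1.0, 0.002], [1.0, -0.006, -0.001], [-0.001, 0.002, -1.0]]
force: [-0.9, 0.3, -0.2]
gripper_width: 0.0388
```

Run:
```python
from h import *
o=bot.get_obs(); print(o["time"],o["eef_pos"],o["gripper_width"],o["force"],o["wrist_torque"])
c=bot.capture("wrist"); crop(c["frame"],180,140,160,120,5,"w10.png")
```

```text
16.375 [0.5941458  0.1680674  0.20373366] 0.038757019547864834 [-0.87957985  0.28738932 -0.18165572] [0.02983779 0.02039832 0.0016275 ]
```

View pics/w10.png

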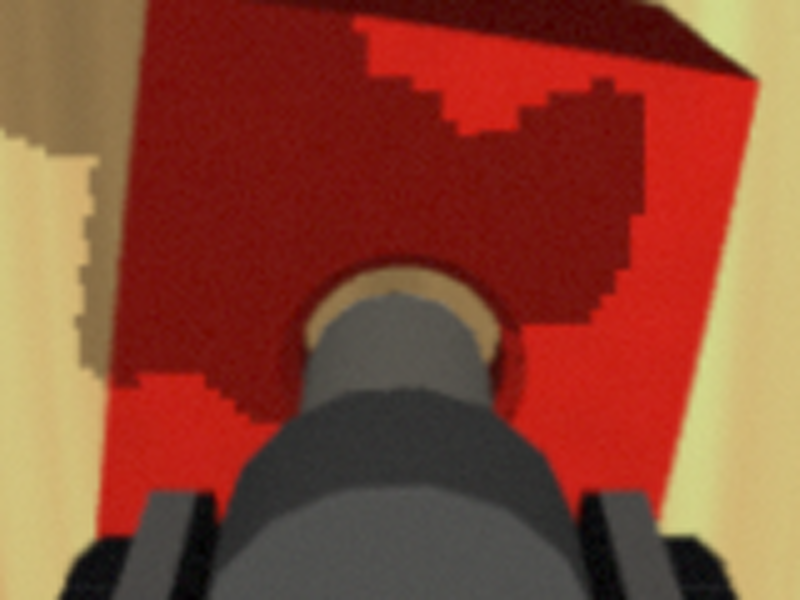

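>>> arm_command --pt "0 0.05 0.3 0" --pt "0 0.05 0.9 0" --pt "0 0.05 1.5 0" --pt "0 0.05 2.1 0" --pt "0 0.05 2.6 0" --pt "0 0.05 3.0 0"

```text
time: 17.18
eef_pos: [0.5948, 0.168, 0.1737]
eef_rot: [[0.006, 1.0, 0.002], [1.0, -0.006, -0.001], [-0.001, 0.002, -1.0]]
force: [0.4, 0.3, -1.3]
gripper_width: 0.0389
```

>>> arm_command --pt "0 0 0.4 0" --pt "0 0 0.8 0" --pt "0 0 1.2 0" --pt "0 0 1.6 0" --pt "0 0 1.8 0" --pt "0 0 1.8 0"

```text
time: 17.92
eef_pos: [0.5948, 0.168, 0.1556]
eef_rot: [[0.006, 1.0, 0.002], [1.0, -0.006, -0.001], [-0.001, 0.002, -1.0]]
force: [-0.7, 0.1, -1.1]
gripper_width: 0.0387
```

No contact force, going in cleanly.

>>> arm_command --pt "0 0 0.15 0" --pt "0 0 0.3 0" --pt "0 0 0.4 0" --pt "0 0 0.45 0" --pt "0 0 0.45 0"

```text
time: 18.55
eef_pos: [0.5948, 0.168, 0.1515]
eef_rot: [[0.006, 1.0, 0.002], [1.0, -0.006, -0.001], [-0.001, 0.002, -1.0]]
force: [-1.8, -0.0, 5.2]
gripper_width: 0.0389
```

Run:
```python
from h import *
o=bot.get_obs(); print(o["time"],o["eef_pos"],o["gripper_width"],o["force"],o["wrist_torque"])
c=bot.capture("wrist"); crop(c["frame"],106,160,300,224,2.6,"w11.png")
```

```text
18.55 [0.59479012 0.16801289 0.15150209] 0.038905832917198714 [-1.83530425 -0.04014151  5.24296261] [-0.12698533  0.44977371 -0.02573272]
```

View pics/w11.png

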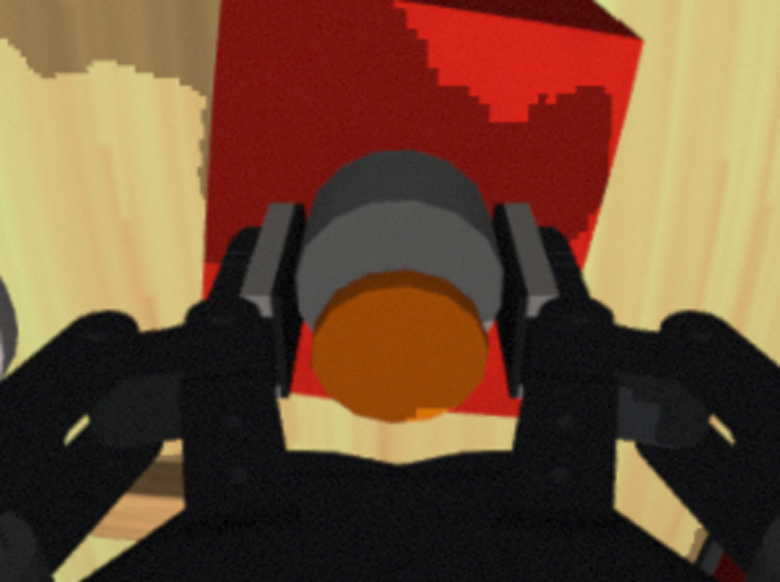

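>>> arm_command --pt "0 0 0 0" --pt "0 0 0 0" --pt "0 0 0 0" --pt "0 0 0 0" --pt "0 0 0 0" --pt "0 0 0 0" --claw 1

```text
time: 19.35
eef_pos: [0.5948, 0.168, 0.1515]
eef_rot: [[0.006, 1.0, 0.002], [1.0, -0.006, -0.001], [-0.001, 0.002, -1.0]]
force: [0.1, 0.5, 0.1]
gripper_width: 0.0853
```

>>> arm_command --pt "0 0 -0.5 0" --pt "0 0 -2 0" --pt "0 0 -5 0" --pt "0 0 -9 0" --pt "0 0 -12 0" --pt "0 0 -14 0" --pt "0 0 -14 0"

```text
time: 20.23
eef_pos: [0.5949, 0.1683, 0.2937]
eef_rot: [[0.006, 1.0, 0.006], [1.0, -0.006, -0.001], [-0.001, 0.006, -1.0]]
force: [-0.2, 0.2, -0.0]
gripper_width: 0.0855
```

Run:
```python
from h import *
o=bot.get_obs(); print(o["time"],o["eef_pos"],o["gripper_width"],o["force"])
c=bot.capture("wrist"); crop(c["frame"],0,0,512,384,1.5,"w12.png")
for P in [(.5948,.168,.122),(.5948,.168,.099),(.5948,.168,.075)]: print(np.array(wproj(c,o,P))*1.5)
c=bot.capture("scene"); crop(c["frame"],140,130,200,150,4,"s12.png")
c=bot.capture("top"); crop(c["frame"],200,150,160,60,5,"t12.png")
```

```text
20.225 [0.59493584 0.1682854  0.29367895] 0.0854763531555132 [-0.1788224   0.15104516 -0.00195613]
[388.36850617 291.35645711]
[388.21733723 279.63224562]
[388.08332922 269.22946955]
```

View pics/w12.png

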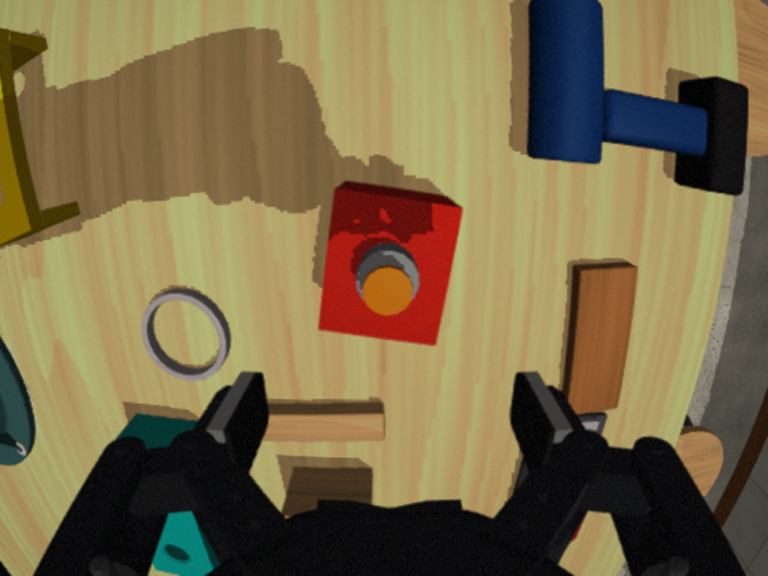

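View pics/s12.png

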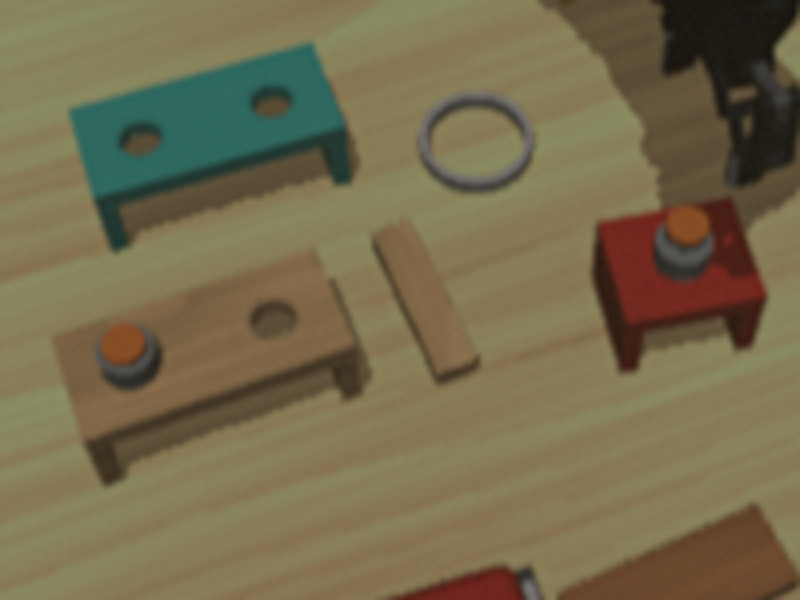

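View pics/t12.png

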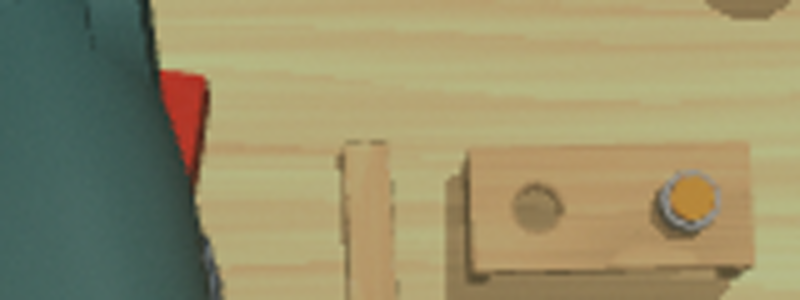

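Run:
```python
from station import bot
print(bot.hand_in())
```

```text
the job is handed in; nothing more can be done
None
```

I pressed both plungers. Syringe a was the clogged one, and it is now seated in the red reject stand. I handed the job in after about 20 s, and no verdict is reported.

- **Syringe b (free):** It resisted with a steady 2 to 3 N all the way. At the stop the force rose to about 15 N, with the fingertips at 106.5 mm against an expected 107 mm. Its syringe stayed in the rack.
- **Syringe a (clogged):** The resistance started to rise about 22 to 23 mm in. I stopped at a reading of 11.8 N. I then lifted it out by the collar and lowered it into the stand with no side force.

**Last checks:** Syringe a met the stand's top face with about 5 N at the same tool height as when it sat in the rack. The wrist picture shows it upright, with the thumb disc where a plunger travel of about 20 mm predicts. The scene picture shows b's plunger down on its collar. The bystanders visible in the last pictures look unmoved; the glue bottle and jar were out of frame. The gripper is clear of everything, about 14 cm above where it let go.

In the last top-camera picture the arm hides syringe a, so its seating rests on the wrist and scene views. No check failed or disagreed.

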